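# Pump up the wash sprayer until its pressure pin is out

### The arm

A 6-joint arm with a two-finger parallel gripper is mounted at the origin on the work surface. World frame = base frame: x ahead of the robot, y to its left, z up, the work surface at z = 0. Lengths are in m, angles in rad, forces in N, time in s.
With the tool pointing down it reaches from about 0.3 to 0.85 m from the base axis. Payload 5.4 kg.
Tool frame: the origin (TCP) lies midway between the tips of the shut fingers; the grasp point (between the pads) lies manip.hold_point_z behind it (manip.hold_point_z is the distance from the TCP to the grasp point, in m); z points along the fingers, y is the line along which they close (so a half turn about z gives the same grasp; the last joint's range is limited). The gripper opens to 85 mm and grips with 20 to 120 N. Pads are 22 mm wide; open, the fingers measure 114 mm over their backs; the gripper's body (76 mm by 85 mm) begins 54 mm behind the grasp point. The pads swing forward as they close: fully open they stand 13 mm farther back than shut.
Start: joints at [1.005, 0.158, 1.597, -0, 1.386, -0.21], TCP at [0.2, 0.539, 0.231] pointing down, gripper open.
Joint ranges: [-2.91, 2.91], [-0.94, 2.29], [0.18, 2.7], [-1.29, 4.43], [0.17, 2.64], [-3, 3]. Speed limits (rad/s): [2.57, 2.57, 3.14, 3.14, 3.14, 3.14].

### API

Orientations are given as a rotation vector (axis times angle).
In Python, from bench import readout, cams, ticket, manip gives the robot as it stands.
- The arm moves only by the tool arm_command, never from a script. Its argument "steps" is a list of rows, each an object with "delta_rot": the turn, a rotation vector about the tool's x, y, z in degrees, a list of three; "translation": the shift along the tool's x, y, z in cm, a list of three; "gripper": the closure, from 0 (fully open) to 1 (shut). In form: [{"delta_rot": [rx, ry, rz], "translation": [x, y, z], "gripper": gripper}, ...]. A call has 1 to 8 rows; each row shifts and turns the commanded pose from where the row before left it, along the tool's axes as they then stand; what a row does not reach is not made up. A row lasts 1/8 s, in which the tool goes at most 62.5 mm and 10.7 degrees, less where a joint would pass 70% of its speed; a pose out of reach is approached as far as the arm can. A call with a gripper value outside its range is refused whole. The fingers move at their own pace and stop on an object; the grip force is fixed at half the most. Time passes only in rows, so rows that do not move let the fingers close. It gives the time, the measured TCP pose, the force, the opening and the grip force at its end, in the units of the state.
- readout.get_obs(): the state, without advancing time (a new reading comes with each control period).
- cams.camera(name): name is "side" or "top" or "wrist"; returns (picture, depth): 420x560x3 uint8, blue, green, red; 420x560 float32, m along the optical axis (not along the pixel's ray), 0 where there is no reading.
- cams.get_calibration(name): a dict with "fx", "fy", "cx", "cy" (pixels), "dist" ([k1, k2, p1, p2, k3] as OpenCV has them; the pictures are not rectified), "position" and "rotation" of the camera in the world; the wrist camera has in their place "tool_from_camera" (4x4, takes a point from camera to tool coordinates, whose origin is the TCP and whose axes are the flange's). Camera axes: x right, y up, looking along -z (the intrinsics and any distortion apply to the point x, -y, -z); pixel columns grow to the right and rows downward; lengths in m; the calibration is good to about 2 mm. A picture is of the moment at which its call begins: read the wrist's pose just before it. get_calibration takes no time and is no camera call.
- ticket.job_done(): hands the job in; it is judged then, once.
The state is a dict: "t": time; "q": joint angles; "qd": joint speeds; "joint_torque": joint torques, N m; "ee_pos": TCP position; "eef_rot": TCP orientation; "force": force on the tool from outside, world axes, zero at the start; "ft_torque": the same for the moment, N m; "finger_gap": opening from 0.0 (shut) to 1.0 (fully open); "finger_force": force on a finger pad.
Only numpy, scipy, OpenCV 4.12 (cv2) and the standard library are available. Lean on these libraries where they do the work, as an engineer would, in place of code of your own. Each camera call takes 0.05 s, during which the arm holds its last target. There are 200 camera calls.

### The job

Pump up the hand sprayer on the bench: push its spring-loaded pump knob down with the fingertips and let it come back up, again and again, until the pressure indicator pin on its head stands fully out. Leave the sprayer standing upright where it is with the knob up, do not touch the pin, and do not disturb the things around it.

Things in the scene. Friction and masses are not known exactly. Their poses are not given: they have to be found in the camera images.
- sprayer: Hand-held compression sprayer, loose, about 1 kg, upright on the bench, 264 mm tall with the knob up. White round tank (106 mm dia.), black screw ring, grey head with spout and brass nozzle, pump knob on top. Origin: centre of the tank's underside; z up along the pump's axis. Nozzle points to -x (reaches 95 mm from the axis, 175 to 210 mm high, trigger below); the indicator is on the +x side.
- knob_top (a point): Centre of the top face of the pump knob: a black mushroom knob 51 mm in diameter, 18 mm thick, on a steel rod with a coil spring, on the sprayer's axis, 264 mm above the bench when up. Its top is flat over the middle 34 mm. The point moves down with the knob.
- pump_knob (a joint): Pump stroke (m), straight down along the axis: 0 = up (the spring returns it), 0.030 = fully down, a stop. The spring takes about 3.5 N at the top, 7 N at the bottom; pumping adds 2 to 3 N. Each push down adds pressure by its length; the way up neither adds nor loses any. About 6 full strokes from empty. Pumping on after the pin is fully out does no harm (relief valve).
- pressure_pin (a joint): How far the indicator pin stands out (m): 0 = in (tip 3 mm above its boss), 0.016 = fully out (tip 19 mm above the boss, a dark ring shows at its foot). Starts between 0 and 0.0055, rises roughly 2.5 mm with every full stroke, and stays where it is between strokes.
- pin_top (a point): Tip of the pressure indicator pin: an upright bright metal pin 10 mm in diameter in a grey boss 21 mm in diameter beside the head, 44 mm from the pump's axis on the side away from the nozzle. Its tip is 197 mm above the bench when in and 213 mm when fully out, so always below the pump knob.
- stick_can: Bystander, loose: steel paint can 109 mm in diameter and 125 mm tall, full of wooden stir sticks that reach up to 220 mm and stand out up to 60 mm from its axis. Origin: centre of its underside.
- mix_cup: Bystander, loose: white plastic mixing cup 79 mm in diameter and 106 mm tall with dried blue paint in its bottom and one wooden stir stick that reaches up to 200 mm. Origin: centre of its underside.
- bottle: Bystander, loose: white plastic bottle with a cap, 72 mm in diameter and 170 mm tall. Origin: centre of its underside.
- tin: Bystander, loose: small closed steel tin, 86 mm in diameter and 75 mm tall. Origin: centre of its underside.

How it is judged:
At the end, for the whole second after the job is handed in: The pressure pin stands at least 14.5 mm of its 16 mm out, the pump knob is back up (within 3 mm), and the sprayer stands upright (within 3 degrees), at rest, within 30 mm of where it was (value of joint pressure_pin above 0.0145 m and value of joint pump_knob below 0.003 m and distance of sprayer from where it was at the start of the episode below 0.03 m and angle between sprayer's own z axis and vertical below 0.05 rad and linear speed of sprayer below 0.02 m/s); the robot touches nothing.
It fails at once if the sprayer is lifted off the bench (height (world z) of sprayer above 0.012 m).
It fails at once if the sprayer is tipped by more than 12 degrees (angle between sprayer's own z axis and vertical above 0.21 rad).
It fails at once if the knob is pushed with anything but the fingers (contact force between the arm and pump_knob above 3 N).
It fails at once if the pressure pin is touched (contact force between any of the fingers, the arm and pressure_pin above 0.3 N).
It fails at once if a thing standing around the sprayer is moved by more than 20 mm or tipped (distance of any of stick_can, mix_cup, bottle, tin from where it was at the start of the episode above 0.02 m or angle between any of stick_can, mix_cup, bottle, tin's own z axis and vertical above 0.2 rad).
It also fails if it takes over 48 s, if anything falls off the work surface, if the arm or the gripper's body presses on something with over 40 N, if the wrist force passes 120 N, or if a joint passes its speed limit or range.

## Working session

There is one attempt and no reset: what is moved stays moved. The work goes in short steps, Python scripts to look and compute and a tool call to move; the robot and the scene stay as the last step left them, time stands still between calls to the robot, and variables do not carry over. Pictures are saved under pics/ and viewed, at most 10 in all, crops included, and the job is handed in when it is done.

Besides the shell and the picture viewer there is one more tool, called after "Request:" as name([rows], argument=value, ...), one row to a line, values as JSON. arm_command: Moves the arm, as the interface text tells. Its arguments: {"type":"object","properties":{"steps":{"type":"array"}},"required":["steps"]}

```bash
mkdir -p pics; ls; cat > h.py <<'E'
import numpy as np, cv2
from scipy.spatial.transform import Rotation as R
from bench import readout, cams, ticket, manip
def grab(name):
    o=readout.get_obs(); c=cams.get_calibration(name); im,d=cams.camera(name)
    if 'position' in c:
        T=np.eye(4); r=np.array(c['rotation'],float)
        T[:3,:3]=r if r.shape==(3,3) else R.from_rotvec(r).as_matrix(); T[:3,3]=c['position']
    else:
        W=np.eye(4); W[:3,:3]=R.from_rotvec(o['eef_rot']).as_matrix(); W[:3,3]=o['ee_pos']; T=W@np.array(c['tool_from_camera'])
    return im,d,c,T,o
def cloud(d,c,T):
    v,u=np.mgrid[:d.shape[0],:d.shape[1]]
    K=np.array([[c['fx'],0,c['cx']],[0,c['fy'],c['cy']],[0,0,1.]])
    n=cv2.undistortPoints(np.stack([u,v],-1).reshape(-1,1,2).astype(np.float32),K,np.array(c['dist'],float)).reshape(d.shape+(2,))
    P=np.stack([n[...,0]*d,-n[...,1]*d,-d],-1)@T[:3,:3].T+T[:3,3]
    P[d<=0]=np.nan
    return P
E
python3 - <<'E'
from h import *
for n in ['side','top']:
    im,d,c,T,o=grab(n); cv2.imwrite(f'pics/{n}0.png',im); P=cloud(d,c,T); np.save(n+'P.npy',P); print(n,c,(d>0).mean())
print(o)
E
```

```text
pics
side {'fx': 513.6204677821631, 'fy': 513.6204677821631, 'cx': 275.7750675969666, 'cy': 211.95374137083286, 'dist': array([-0.1533995,  0.       ,  0.       ,  0.       ,  0.       ]), 'position': array([-0.00261277, -0.80790926,  0.93530268]), 'rotation': array([ 0.88713464, -0.26586402, -0.58220637])} 0.996109693877551
top {'fx': 443.45208014453516, 'fy': 443.45208014453516, 'cx': 283.0562039650721, 'cy': 214.68031870568066, 'dist': array([-0.10348256,  0.        ,  0.        ,  0.        ,  0.        ]), 'position': array([ 0.3642899 , -0.01302324,  1.30887063]), 'rotation': array([ 0.15320944, -0.11292792, -1.57555826])} 0.9961819727891157
{'t': 0.05, 'q': array([ 1.00486486e+00,  1.59009057e-01,  1.59821188e+00,  1.20276587e-05,
        1.38621040e+00, -2.10099887e-01]), 'qd': array([ 5.39773076e-05, -3.18549213e-04, -6.52603130e-04,  7.87856802e-04,
        8.50594149e-04, -6.46069599e-04]), 'joint_torque': array([-1.29454183e-03, -3.97337043e+01, -3.32661831e+01, -3.03410789e-04,
        4.21835080e-03, -4.46076882e-06]), 'ee_pos': array([0.2000056 , 0.53846513, 0.23034956]), 'eef_rot': array([-5.55872996e-01, -3.09130445e+00,  2.66586974e-03]), 'force': array([-0.3316396 ,  0.09878718, -0.81008308]), 'ft_torque': array([-0.02375819, -0.01755543,  0.0044101 ]), 'finger_force': 0.0, 'finger_gap': 1.0007684994009667}
```

View pics/side0.png

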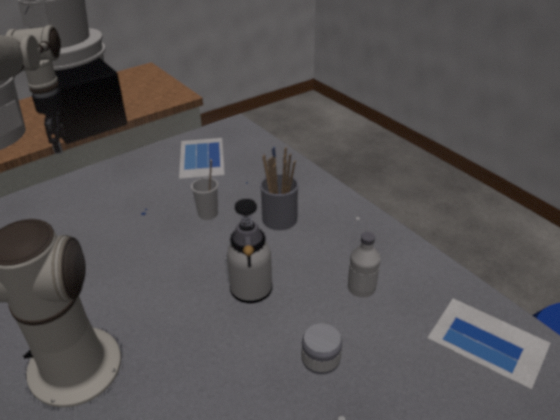

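View pics/top0.png

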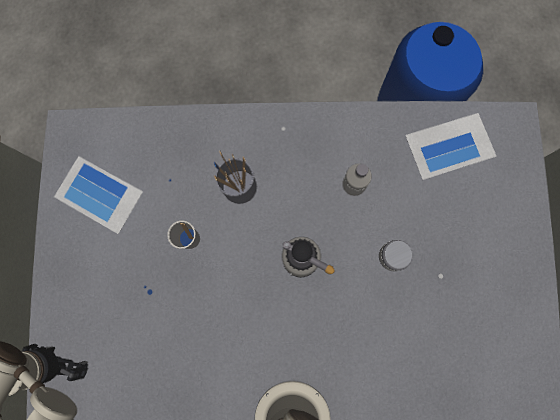

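The side view shows the sprayer at (250,260) with its knob at (246,207) and the brass nozzle at (249,250). In the top view the knob is at (302,251), the nozzle at (330,270) and the pin at about (288,246). The can, cup, bottle and tin are clear of the knob.

```bash
python3 - <<'E'
from h import *
for n in ['side','top']:
    P=np.load(n+'P.npy'); q=P.reshape(-1,3)
    m=(q[:,0]>.15)&(q[:,0]<.65)&(abs(q[:,1])<.35)&(q[:,2]>.02)&(q[:,2]<.35)
    q=q[m]; k=q[q[:,2]>.25]
    print(n,'knob n',len(k),'xy med',np.median(k,0),'mid',(k.min(0)+k.max(0))/2,'ext',np.ptp(k,axis=0),'top z',np.percentile(k[:,2],[50,95]))
P=np.load('topP.npy')
for u,v in [(302,251),(288,246),(287,246),(330,269),(181,235),(236,172),(358,170),(397,253)]:
    print((u,v),P[v,u].round(4))
im=cv2.imread('pics/top0.png'); 
cv2.imwrite('pics/topc.png',cv2.resize(im[215:300,250:370],None,fx=6,fy=6,interpolation=cv2.INTER_CUBIC))
print(manip.hold_point_z)
from bench import readout
o=readout.get_obs(); M=R.from_rotvec(o['eef_rot']).as_matrix(); print(M.round(3))
E
```

```text
side knob n 317 xy med [ 0.44976166 -0.03536022  0.26273641] mid [ 0.45350653 -0.03011054  0.25911348] ext [0.04997253 0.0500991  0.01812443] top z [0.26273641 0.26583074]
top knob n 354 xy med [ 0.45568735 -0.03096155  0.26304081] mid [ 0.45613256 -0.03098598  0.26169447] ext [0.04780319 0.04758032 0.01692397] top z [0.26304081 0.26687575]
(302, 251) [ 0.4554 -0.0308  0.2668]
(288, 246) [0.4751 0.0031 0.1898]
(287, 246) [0.4742 0.0055 0.1998]
(330, 269) [ 0.4154 -0.1005  0.2056]
(181, 235) [0.5271 0.3221 0.0198]
(236, 172) [0.7218 0.1627 0.002 ]
(358, 170) [ 0.6767 -0.1838  0.1711]
(397, 253) [ 0.4636 -0.2989  0.0743]
0.0187
[[-0.937  0.348 -0.001]
 [ 0.348  0.937 -0.001]
 [ 0.    -0.002 -1.   ]]
```

View pics/topc.png

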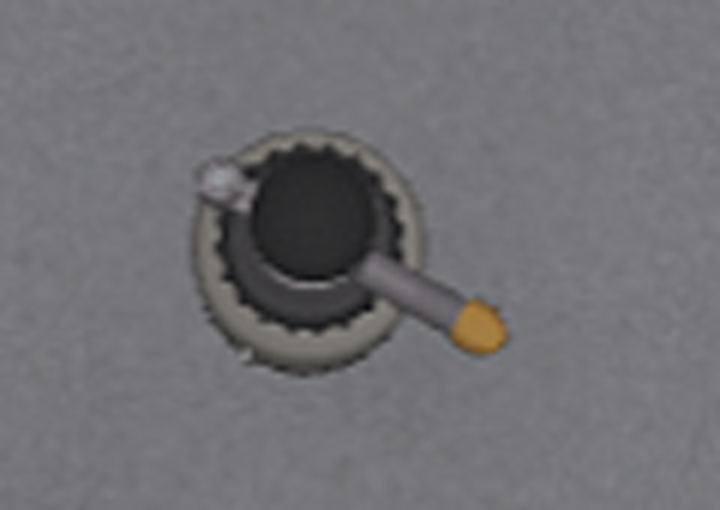

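The crop shows the knob centred at about (315,212), with the pin to its upper left at (222,182) and the nozzle to its lower right at (480,327). The knob is at about (0.455, -0.031, 0.265). I'll lift, shut the fingers and cross over to it.

Request:
arm_command([
  {"delta_rot": [0, 0, 0], "translation": [0, 0, -4], "gripper": 1},
  {"delta_rot": [0, 0, 0], "translation": [-2, -2, -4], "gripper": 1},
  {"delta_rot": [0, 0, 0], "translation": [-3, -3, -2], "gripper": 1},
  {"delta_rot": [0, 0, 0], "translation": [-3, -3, 0], "gripper": 1},
  {"delta_rot": [0, 0, 0], "translation": [-3, -3, 0], "gripper": 1},
  {"delta_rot": [0, 0, 0], "translation": [-3, -3, 0], "gripper": 1},
  {"delta_rot": [0, 0, 0], "translation": [-3, -3, 0], "gripper": 1},
  {"delta_rot": [0, 0, 0], "translation": [-3, -3, 0], "gripper": 1},
])

```text
t: 1.1
ee_pos: [0.3183, 0.2805, 0.3309]
eef_rot: [-0.556, -3.092, 0.001]
force: [0.5, -0.9, -0.3]
finger_gap: 0.0
finger_force: 0.0
```

Request:
arm_command([
  {"delta_rot": [0, 0, 0], "translation": [-4, -4, 0], "gripper": 1},
  {"delta_rot": [0, 0, 0], "translation": [-4, -4, 0], "gripper": 1},
  {"delta_rot": [0, 0, 0], "translation": [-4, -4, 0], "gripper": 1},
  {"delta_rot": [0, 0, 0], "translation": [-4, -4, 0], "gripper": 1},
  {"delta_rot": [0, 0, 0], "translation": [-3, -3, 0], "gripper": 1},
  {"delta_rot": [0, 0, 0], "translation": [-1, -1, 0], "gripper": 1},
  {"delta_rot": [0, 0, 0], "translation": [0, 0, 0], "gripper": 1},
  {"delta_rot": [0, 0, 0], "translation": [0, 0, 0], "gripper": 1},
])

```text
t: 2.1
ee_pos: [0.4355, 0.0259, 0.3313]
eef_rot: [-0.553, -3.092, -0.001]
force: [0.3, 0.2, -0.1]
finger_gap: -0.004
finger_force: 0.0
```

Request:
arm_command([
  {"delta_rot": [0, 0, 0], "translation": [-1.9, -2.3, 0], "gripper": 1},
  {"delta_rot": [0, 0, 0], "translation": [-1.9, -2.3, 1.5], "gripper": 1},
  {"delta_rot": [0, 0, 0], "translation": [0, 0, 1.5], "gripper": 1},
  {"delta_rot": [0, 0, 0], "translation": [0, 0, 0], "gripper": 1},
  {"delta_rot": [0, 0, 0], "translation": [0, 0, 0], "gripper": 1},
])

```text
t: 2.72
ee_pos: [0.4554, -0.0306, 0.3018]
eef_rot: [0.553, 3.092, 0.0]
force: [-0.1, 0.3, -0.0]
finger_gap: -0.001
finger_force: 0.0
```

```bash
python3 - <<'E'
from h import *
a,d,c,T,o=grab('wrist'); P=cloud(d,c,T); np.save('wP.npy',P)
b=grab('side')[0]
q=P.reshape(-1,3); k=q[(q[:,2]>.245)&(q[:,2]<.28)&(np.hypot(q[:,0]-.455,q[:,1]+.031)<.05)]
print(o['ee_pos'],len(k),(k.min(0)+k.max(0))/2,np.ptp(k,axis=0),np.median(k,0))
b=cv2.resize(b[150:320,160:330],(420,420),interpolation=cv2.INTER_CUBIC)
cv2.imwrite('pics/w1.png',cv2.resize(np.hstack([a,b]),(800,343)))
E
```

```text
[ 0.4554411  -0.03058156  0.30182204] 4816 [ 0.45298741 -0.02943933  0.2567428 ] [0.04677944 0.05014412 0.01657635] [ 0.44900392 -0.0258771   0.26253845]
```

View pics/w1.png

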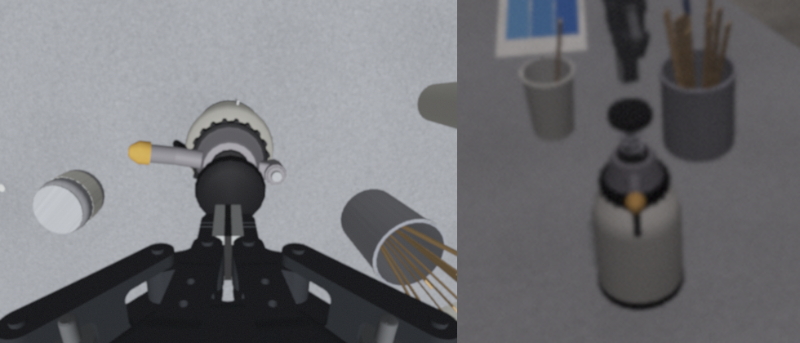

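Wrist picture: the fingertips at (228,210) are over the knob at (230,185). The pin at (275,172) is clear to the side. The right half shows the same in the side view. Now the first stroke, done gently.

Request:
arm_command([
  {"delta_rot": [0, 0, 0], "translation": [0, 0, 2], "gripper": 1},
  {"delta_rot": [0, 0, 0], "translation": [0, 0, 1.5], "gripper": 1},
  {"delta_rot": [0, 0, 0], "translation": [0, 0, 0.8], "gripper": 1},
  {"delta_rot": [0, 0, 0], "translation": [0, 0, 0.8], "gripper": 1},
  {"delta_rot": [0, 0, 0], "translation": [0, 0, 0], "gripper": 1},
])

```text
t: 3.45
ee_pos: [0.4556, -0.0314, 0.2509]
eef_rot: [0.556, 3.092, 0.0]
force: [-0.9, 0.8, 5.1]
finger_gap: 0.001
finger_force: 2.0
```

Request:
arm_command([
  {"delta_rot": [0, 0, 0], "translation": [0, 0, 0.8], "gripper": 1},
  {"delta_rot": [0, 0, 0], "translation": [0, 0, 0.6], "gripper": 1},
  {"delta_rot": [0, 0, 0], "translation": [0, 0, 0], "gripper": 1},
  {"delta_rot": [0, 0, 0], "translation": [0, 0, 0], "gripper": 1},
])

```text
t: 3.95
ee_pos: [0.4558, -0.0316, 0.2375]
eef_rot: [0.555, 3.091, 0.0]
force: [-2.2, 1.5, 6.1]
finger_gap: 0.004
finger_force: 2.9
```

Request:
arm_command([
  {"delta_rot": [0, 0, 0], "translation": [0, 0, 0.3], "gripper": 1},
  {"delta_rot": [0, 0, 0], "translation": [0, 0, 0], "gripper": 1},
  {"delta_rot": [0, 0, 0], "translation": [0, 0, -1.5], "gripper": 1},
  {"delta_rot": [0, 0, 0], "translation": [0, 0, -1.5], "gripper": 1},
  {"delta_rot": [0, 0, 0], "translation": [0, 0, -0.7], "gripper": 1},
  {"delta_rot": [0, 0, 0], "translation": [0, 0, 0], "gripper": 1},
  {"delta_rot": [0, 0, 0], "translation": [0, 0, 0], "gripper": 1},
])

```text
t: 4.82
ee_pos: [0.4552, -0.0316, 0.2697]
eef_rot: [-0.556, -3.091, -0.0]
force: [0.2, -0.8, 0.2]
finger_gap: 0.001
finger_force: 0.0
```

Request:
arm_command([
  {"delta_rot": [0, 0, 0], "translation": [0, 0, 1.0], "gripper": 1},
  {"delta_rot": [0, 0, 0], "translation": [0, 0, 1.2], "gripper": 1},
  {"delta_rot": [0, 0, 0], "translation": [0, 0, 1.2], "gripper": 1},
  {"delta_rot": [0, 0, 0], "translation": [0, 0, 0.3], "gripper": 1},
  {"delta_rot": [0, 0, 0], "translation": [0, 0, 0], "gripper": 1},
  {"delta_rot": [0, 0, 0], "translation": [0, 0, 0], "gripper": 1},
])

```text
t: 5.58
ee_pos: [0.456, -0.0318, 0.2341]
eef_rot: [0.556, 3.09, -0.0]
force: [-0.4, -0.7, 7.9]
finger_gap: -0.001
finger_force: 4.2
```

Request:
arm_command([
  {"delta_rot": [0, 0, 0], "translation": [0, 0, -1.8], "gripper": 1},
  {"delta_rot": [0, 0, 0], "translation": [0, 0, -1.8], "gripper": 1},
  {"delta_rot": [0, 0, 0], "translation": [0, 0, 0], "gripper": 1},
  {"delta_rot": [0, 0, 0], "translation": [0, 0, 0], "gripper": 1},
  {"delta_rot": [0, 0, 0], "translation": [0, 0, 1.2], "gripper": 1},
  {"delta_rot": [0, 0, 0], "translation": [0, 0, 1.2], "gripper": 1},
  {"delta_rot": [0, 0, 0], "translation": [0, 0, 1.3], "gripper": 1},
  {"delta_rot": [0, 0, 0], "translation": [0, 0, 0], "gripper": 1},
])

```text
t: 6.58
ee_pos: [0.4562, -0.0319, 0.2339]
eef_rot: [0.555, 3.09, -0.001]
force: [-3.3, 0.8, 15.2]
finger_gap: 0.002
finger_force: 7.2
```

Request:
arm_command([
  {"delta_rot": [0, 0, 0], "translation": [0, 0, -1.8], "gripper": 1},
  {"delta_rot": [0, 0, 0], "translation": [0, 0, -1.8], "gripper": 1},
  {"delta_rot": [0, 0, 0], "translation": [0, 0, 0], "gripper": 1},
  {"delta_rot": [0, 0, 0], "translation": [0, 0, 0], "gripper": 1},
  {"delta_rot": [0, 0, 0], "translation": [0, 0, 1.2], "gripper": 1},
  {"delta_rot": [0, 0, 0], "translation": [0, 0, 1.2], "gripper": 1},
  {"delta_rot": [0, 0, 0], "translation": [0, 0, 1.2], "gripper": 1},
  {"delta_rot": [0, 0, 0], "translation": [0, 0, 0], "gripper": 1},
])

```text
t: 7.58
ee_pos: [0.4562, -0.0319, 0.2339]
eef_rot: [0.555, 3.09, -0.001]
force: [-3.5, 1.2, 14.1]
finger_gap: 0.006
finger_force: 7.2
```

Request:
arm_command([
  {"delta_rot": [0, 0, 0], "translation": [0, 0, -1.8], "gripper": 1},
  {"delta_rot": [0, 0, 0], "translation": [0, 0, -1.8], "gripper": 1},
  {"delta_rot": [0, 0, 0], "translation": [0, 0, 0], "gripper": 1},
  {"delta_rot": [0, 0, 0], "translation": [0, 0, 0], "gripper": 1},
  {"delta_rot": [0, 0, 0], "translation": [0, 0, 1.2], "gripper": 1},
  {"delta_rot": [0, 0, 0], "translation": [0, 0, 1.2], "gripper": 1},
  {"delta_rot": [0, 0, 0], "translation": [0, 0, 1.2], "gripper": 1},
  {"delta_rot": [0, 0, 0], "translation": [0, 0, 0], "gripper": 1},
])

```text
t: 8.57
ee_pos: [0.4562, -0.0319, 0.234]
eef_rot: [0.555, 3.09, -0.001]
force: [-3.3, 1.3, 15.1]
finger_gap: -0.001
finger_force: 7.2
```

Request:
arm_command([
  {"delta_rot": [0, 0, 0], "translation": [0, 0, -1.8], "gripper": 1},
  {"delta_rot": [0, 0, 0], "translation": [0, 0, -1.8], "gripper": 1},
  {"delta_rot": [0, 0, 0], "translation": [0, 0, 0], "gripper": 1},
  {"delta_rot": [0, 0, 0], "translation": [0, 0, 0], "gripper": 1},
  {"delta_rot": [0, 0, 0], "translation": [0, 0, 1.2], "gripper": 1},
  {"delta_rot": [0, 0, 0], "translation": [0, 0, 1.2], "gripper": 1},
  {"delta_rot": [0, 0, 0], "translation": [0, 0, 1.2], "gripper": 1},
  {"delta_rot": [0, 0, 0], "translation": [0, 0, 0], "gripper": 1},
])

```text
t: 9.57
ee_pos: [0.4562, -0.0319, 0.234]
eef_rot: [0.555, 3.09, -0.001]
force: [-3.5, 1.8, 15.1]
finger_gap: 0.002
finger_force: 7.4
```

Every stroke reaches the stop. I'll add two more for margin, then back off and look.

Request:
arm_command([
  {"delta_rot": [0, 0, 0], "translation": [0, 0, -1.8], "gripper": 1},
  {"delta_rot": [0, 0, 0], "translation": [0, 0, -1.8], "gripper": 1},
  {"delta_rot": [0, 0, 0], "translation": [0, 0, 0], "gripper": 1},
  {"delta_rot": [0, 0, 0], "translation": [0, 0, 0], "gripper": 1},
  {"delta_rot": [0, 0, 0], "translation": [0, 0, 1.2], "gripper": 1},
  {"delta_rot": [0, 0, 0], "translation": [0, 0, 1.2], "gripper": 1},
  {"delta_rot": [0, 0, 0], "translation": [0, 0, 1.2], "gripper": 1},
  {"delta_rot": [0, 0, 0], "translation": [0, 0, 0], "gripper": 1},
])

```text
t: 10.58
ee_pos: [0.4561, -0.0318, 0.234]
eef_rot: [0.555, 3.09, -0.001]
force: [-4.2, 0.9, 16.1]
finger_gap: 0.002
finger_force: 7.5
```

Request:
arm_command([
  {"delta_rot": [0, 0, 0], "translation": [0, 0, -1.8], "gripper": 1},
  {"delta_rot": [0, 0, 0], "translation": [0, 0, -1.8], "gripper": 1},
  {"delta_rot": [0, 0, 0], "translation": [0, 0, 0], "gripper": 1},
  {"delta_rot": [0, 0, 0], "translation": [0, 0, 0], "gripper": 1},
  {"delta_rot": [0, 0, 0], "translation": [0, 0, 1.2], "gripper": 1},
  {"delta_rot": [0, 0, 0], "translation": [0, 0, 1.2], "gripper": 1},
  {"delta_rot": [0, 0, 0], "translation": [0, 0, 1.2], "gripper": 1},
  {"delta_rot": [0, 0, 0], "translation": [0, 0, 0], "gripper": 1},
])

```text
t: 11.58
ee_pos: [0.4561, -0.0319, 0.234]
eef_rot: [0.555, 3.09, -0.001]
force: [-3.7, 1.4, 16.2]
finger_gap: 0.001
finger_force: 7.5
```

Request:
arm_command([
  {"delta_rot": [0, 0, 0], "translation": [0, 0, -1.8], "gripper": 1},
  {"delta_rot": [0, 0, 0], "translation": [0, 0, -1.8], "gripper": 1},
  {"delta_rot": [0, 0, 0], "translation": [0, 0, -3], "gripper": 1},
  {"delta_rot": [0, 0, 0], "translation": [0, 0, -3], "gripper": 1},
  {"delta_rot": [0, 0, 0], "translation": [0, 0, -1], "gripper": 1},
  {"delta_rot": [0, 0, 0], "translation": [0, 0, 0], "gripper": 1},
  {"delta_rot": [0, 0, 0], "translation": [0, 0, 0], "gripper": 1},
  {"delta_rot": [0, 0, 0], "translation": [0, 0, 0], "gripper": 1},
])

```text
t: 12.58
ee_pos: [0.455, -0.0315, 0.337]
eef_rot: [-0.556, -3.09, -0.001]
force: [0.1, -0.3, 0.3]
finger_gap: -0.002
finger_force: 0.0
```

```bash
python3 - <<'E'
from h import *
a,d,c,T,o=grab('wrist'); P=cloud(d,c,T)
b,db,cb,Tb,_=grab('side')
q=cloud(db,cb,Tb).reshape(-1,3); k=q[(q[:,2]>.25)&(q[:,2]<.285)&(np.hypot(q[:,0]-.455,q[:,1]+.031)<.05)]
print('side knob',(k.min(0)+k.max(0))/2,np.median(k,0))
q=P.reshape(-1,3); m=np.hypot(q[:,0]-.474,q[:,1]-.008)<.011
k=q[m&(q[:,2]<.24)]; print('pin z',np.percentile(k[:,2],[80,90,95,99]),k[k[:,2]>.2].mean(0))
cv2.imwrite('pics/w2.png',cv2.resize(a[90:310,140:420],(800,600),interpolation=cv2.INTER_CUBIC))
E
```

```text
side knob [ 0.45251829 -0.02955935  0.25904242] [ 0.44984846 -0.03574154  0.26270765]
pin z [0.20783437 0.21201098 0.21262427 0.21322616] [0.47625649 0.00808573 0.21021174]
```

View pics/w2.png

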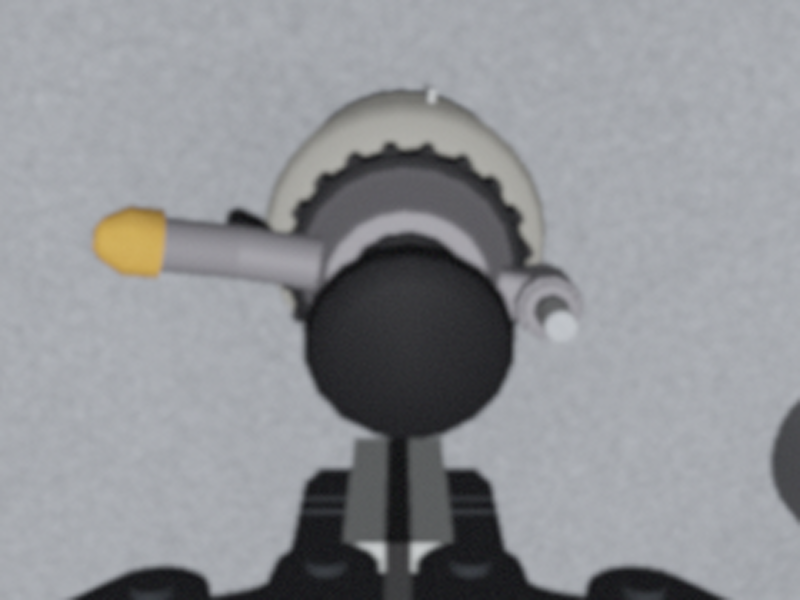

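The pin stands out at (560,325), with its boss at (548,300) and its tip measured at 0.213 m, which is fully out. The knob at (410,340) is back up, the sprayer hasn't moved, and the fingers are clear of it.

```bash
python3 -c "
from bench import ticket; print(ticket.job_done())"
```

```text
the job is handed in; nothing more can be done
None
```

The job is handed in after eight strokes: the pressure pin measured fully out (tip at about 213 mm), the knob was back up, the sprayer had not visibly moved, and the gripper was clear of it.

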